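# Slide the saucepan to its ring and put the lid on

## Task

The saucepan stands on the larger ring of the portable hob, but belongs on the smaller one. Slide it across the glass, without lifting it, until it is centred on the smaller ring, then let go of it and set its lid on gently (do not drop it) so that it sits flat in the pan's mouth. Leave the other things where they are.

Things in the scene. Friction and masses are not known exactly. Their poses are not given: they have to be found in the camera images.
- hotplate: portable two-ring hob, fixed to the worktop: black glass top on a steel case, 210 (its x) x 360 (its y) x 30 mm high; origin at the centre of its underside, glass surface 30 mm above it; the two rings lie on the glass 82 mm either side of its centre along its y (which ring is on which side varies); a wall cabinet hangs behind and above it, its underside 0.58 m up
- ring_small: the smaller marked ring, a thin light-grey circle of 128 mm diameter with a small cross at its centre, printed on the glass; origin at its centre, on the glass (height 30 mm); it cannot be felt
- ring_large: the larger marked ring, the same but 160 mm in diameter; the pan starts on it; origin at its centre, on the glass
- saucepan: open steel saucepan, 120 mm outside diameter (112 inside), 75 mm high, about 0.65 kg, loose; origin at the centre of its underside; z up; the stick handle points along the pan's own -x, towards the robot's side of the hob
- pan_grip (a point): grip point on the pan's black stick handle: 105 mm from the pan's axis along its -x and 60 mm above the pan's underside; the handle is a level bar 22 mm wide and 16 mm high, from 72 to 168 mm out from the pan's axis; the axes are the pan's
- lid: steel lid of the saucepan, loose, about 0.22 kg, lying right way up on the worktop right of the hob; disc of 124 mm diameter, 6 mm thick, under it a round bevelled plug 10 mm deep and 106 mm wide that enters the pan's mouth with 3 mm play all round; origin at the centre of the plug's underside; seated, the origin is on the pan's axis, 65 mm above the pan's underside
- lid_knob (a point): middle of the lid's round black knob, 35 mm above the lid's origin; knob 32 mm across, from 22 to 48 mm above the lid's origin, on a neck 20 mm wide; the axes are the lid's
- pepper_mill: wooden pepper mill, 58 mm across, 170 mm tall, standing behind the hob; bystander; origin at the centre of its underside
- honey_jar: honey jar, 64 mm across, 87 mm tall, standing behind the hob; bystander; origin at the centre of its underside
- carton: upright carton, 44 x 84 x 129 mm, standing behind the hob; bystander; origin at the centre of its underside
- tin: flat round tin, 87 mm across, 40 mm tall, on the worktop in front of the sink; bystander; origin at the centre of its underside

How it is judged:
On the way:
1. the saucepan stands centred on the smaller ring, flat on the glass, at rest and let go of, the lid not yet on it (linear speed of saucepan below 0.01 m/s and horizontal distance between saucepan and ring_small below 0.012 m and z of saucepan in the frame of hotplate below 0.033 m and angle between saucepan's own z axis and vertical below 0.03 rad and contact force between the fingers and saucepan below 0.1 N and horizontal distance between lid and saucepan above 0.05 m), for 0.2 s.
At the end, for the whole second after the job is handed in: the saucepan stands flat and at rest on the glass, its axis within 12 mm of the smaller ring's centre; the lid sits flat in its mouth, within 6 mm of its axis, down on the rim within 3 mm and level within 0.04 rad, at rest (linear speed of each of saucepan, lid below 0.01 m/s and horizontal distance between saucepan and ring_small below 0.012 m and z of saucepan in the frame of hotplate below 0.033 m and angle between saucepan's own z axis and vertical below 0.03 rad and horizontal distance between lid and saucepan below 0.006 m and z of lid in the frame of saucepan between 0.062 and 0.068 m and angle between the z axis of lid and the z axis of saucepan, either way round below 0.04 rad); the robot touches nothing.
It fails at once if the saucepan is lifted off the glass (its underside's centre more than 6 mm up) or tipped by more than 0.12 rad (z of saucepan in the frame of hotplate above 0.036 m or angle between saucepan's own z axis and vertical above 0.12 rad).
It fails at once if the lid is dropped: it falls faster than 0.6 m/s out of the fingers (linear speed of lid above 0.6 m/s and contact force between the fingers and lid below 0.05 N).
It fails at once if a bystander is moved by more than 30 mm (distance of any of pepper_mill, honey_jar, carton, tin from where it was at the start of the episode above 0.03 m).
It also fails if it takes over 64 s, if anything falls off the work surface, if the arm or the gripper's body presses on something with over 40 N, if the wrist force passes 120 N, or if a joint passes its speed limit or range.

## Robot

A 6-joint arm with a two-finger parallel gripper is mounted at the origin on a cart in front of the work surface, level with it; the furniture and walls round the work are solid. World frame = base frame: x ahead of the robot, y to its left, z up, the work surface at z = 0. Lengths are in m, angles in rad, forces in N, time in s.
With the tool pointing down it reaches from about 0.35 to 0.875 m from the base axis. Payload 4.2 kg.
Tool frame: the origin (TCP) lies on the centre line of the jaws, within the pads' length; the fingertips stand manip.nose_length ahead of it and the grasp point (between the pads) lies 11 mm behind it (manip.nose_length is the distance from the TCP to the fingertips, in m); z points along the fingers, y is the line along which they close (so a half turn about z gives the same grasp; the last joint's range is limited). The gripper opens to 87 mm and grips with 3 to 60 N. Pads are 19 mm wide; open, the fingers measure 117 mm over their backs; the gripper's body (75 mm by 190 mm) begins 51 mm behind the grasp point.
Start: joints at [1.445, 0.385, 0.008, 0, -1.194, -0.259], TCP at [0.235, 0.579, 0.231] pointing down, gripper open.
Joint ranges: [-3.14, 3.14], [-1.21, 2.06], [-1.07, 1.41], [-3.16, 2.05], [-2.99, -0.16], [-3.1, 3.1]. Speed limits (rad/s): [2.79, 2.79, 3.14, 3.14, 3.14, 3.14].

## Interface

Orientations are given as a 3x3 rotation matrix whose columns are the frame's x, y, z axes.
In Python, from plant import status, imaging, manip gives the robot as it stands. The module is installed in compiled form; this text tells all that it offers.
- The arm moves only by the tool carry_out, never from a script. Its argument "steps" is a list that holds one entry, the list of rows, each a list of 5 numbers: the gripper command: -1 is fully open, 1 is shut, values between are in proportion, then the shift along the tool's x, y, z in m, then the turn about the tool's z in rad. A call has 1 to 20 rows; each row is the pose to reach, as a shift and turn from the pose commanded when the call began, along the tool's axes at that moment; what a row does not reach only later rows make up. A row lasts 1/10 s, in which the tool goes at most 50 mm and 8.59 degrees, less where a joint would pass 70% of its speed; a pose out of reach is approached as far as the arm can. A call with a gripper value outside its range is refused whole. The fingers move at their own pace and stop on an object; the grip force is fixed at half the most. Time passes only in rows, so rows that repeat a pose let the fingers close. It gives the time, the measured TCP pose, the force, the opening and the grip force at its end, in the units of the state.
- status.sense(): the state, without advancing time (a new reading comes with each control period).
- imaging.camera(name): name is "scene" or "top" or "wrist"; returns the picture (400x640x3 uint8, red, green, blue); there is no depth.
- imaging.calibration(name): a dict with "fx", "fy", "cx", "cy" (pixels), "R" (3x3) and "t" (3): a world point X has camera coordinates R X + t. Camera axes: x right, y down, z forward; pixel columns grow to the right and rows downward; lengths in m; the calibration is good to about 2 mm. A picture is of the moment at which its call begins: read the wrist's pose just before it. calibration takes no time and is no camera call; for the wrist camera it gives the pose at the moment of the call.
- manip.job_done(): hands the job in; it is judged then, once.
The state is a dict: "t": time; "q": joint angles; "qd": joint speeds; "joint_efforts": joint torques, N m; "position": TCP position; "ee_rot": TCP orientation; "ft_force": force on the tool from outside, world axes, zero at the start; "wrist_torque": the same for the moment, N m; "opening": opening from 0.0 (shut) to 1.0 (fully open); "finger_force": force on a finger pad.
Only numpy, scipy, OpenCV 4.12 (cv2) and the standard library are available. Lean on these libraries where they do the work, as an engineer would, in place of code of your own. Each camera call takes 0.05 s, during which the arm holds its last target. There are 200 camera calls.

## Working session

There is one attempt and no reset: what is moved stays moved. The work goes in short steps, Python scripts to look and compute and a tool call to move; the robot and the scene stay as the last step left them, time stands still between calls to the robot, and variables do not carry over. Pictures are saved under pics/ and viewed, at most 11 in all, crops included, and the job is handed in when it is done.

Besides the shell and the picture viewer there is one more tool, called after "Emit:" as name([rows], argument=value, ...), one row to a line, values as JSON. carry_out: Moves the arm, as the interface text tells. Its arguments: {"type":"object","properties":{"steps":{"type":"array","items":{"type":"array","items":{"type":"array","items":{"type":"number"}}}}},"required":["steps"]}

```bash
mkdir -p pics
cat > h.py <<'E'
import numpy as np, cv2
from plant import status, imaging, manip
def save(name,fn):
    c=imaging.calibration(name); im=imaging.camera(name)
    cv2.imwrite('pics/'+fn,im[:,:,::-1]); return im,c
def back(c,u,v,z):
    d=np.array(c['R']).T@np.array([(u-c['cx'])/c['fx'],(v-c['cy'])/c['fy'],1]); o=-np.array(c['R']).T@np.array(c['t'])
    return o+d*(z-o[2])/d[2]
def proj(c,X):
    p=np.array(c['R'])@np.array(X)+c['t']; return np.array([c['fx']*p[0]/p[2]+c['cx'],c['fy']*p[1]/p[2]+c['cy']])
E
python3 - <<'E'
from h import *
np.set_printoptions(precision=4,suppress=True)
for n in('top','scene'):
    im,c=save(n,n+'0.png'); print(n,c['fx'],c['R'],c['t'],back(c,320,200,0))
s=status.sense(); print(s['t'],s['position'],s['ee_rot'],s['opening'],manip.nose_length)
E
```

```text
top 487.679799066281 [[ 0.0109 -0.9999 -0.003 ]
 [-0.9802 -0.0101 -0.1978]
 [ 0.1977  0.0051 -0.9802]] [-0.0048  0.5648  1.3742] [ 0.5632 -0.0136  0.    ]
scene 424.83377957000494 [[ 0.5741 -0.8188 -0.0038]
 [-0.4325 -0.2994 -0.8505]
 [ 0.6952  0.4899 -0.526 ]] [-0.3145  0.3295  0.8144] [0.6854 0.1129 0.    ]
0.1 [0.2344 0.5788 0.2296] [[ 0.9268 -0.3755 -0.0006]
 [-0.3755 -0.9268 -0.0019]
 [ 0.0001  0.002  -1.    ]] 1.0009148663931826 0.008
```

View pics/top0.png

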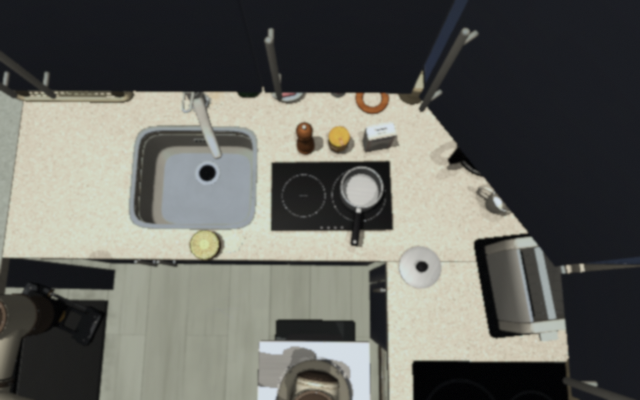

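View pics/scene0.png

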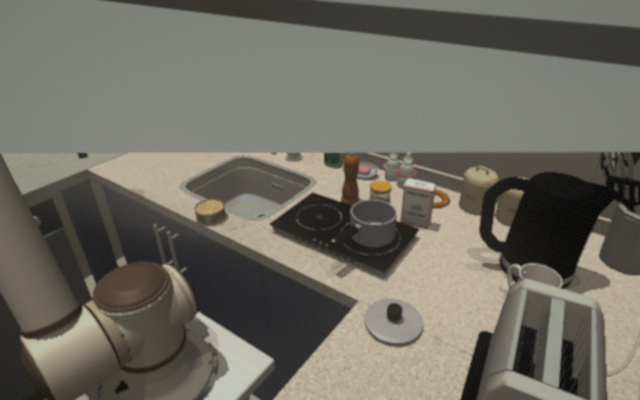

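Run:
```python
from h import *
im=cv2.imread('pics/top0.png')[145:295,260:460]
im=cv2.convertScaleAbs(im,alpha=1.5,beta=20)
cv2.imwrite('pics/top0c.png',cv2.resize(im,None,fx=4,fy=4,interpolation=cv2.INTER_CUBIC))
```

```text
(no output)
```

View pics/top0c.png

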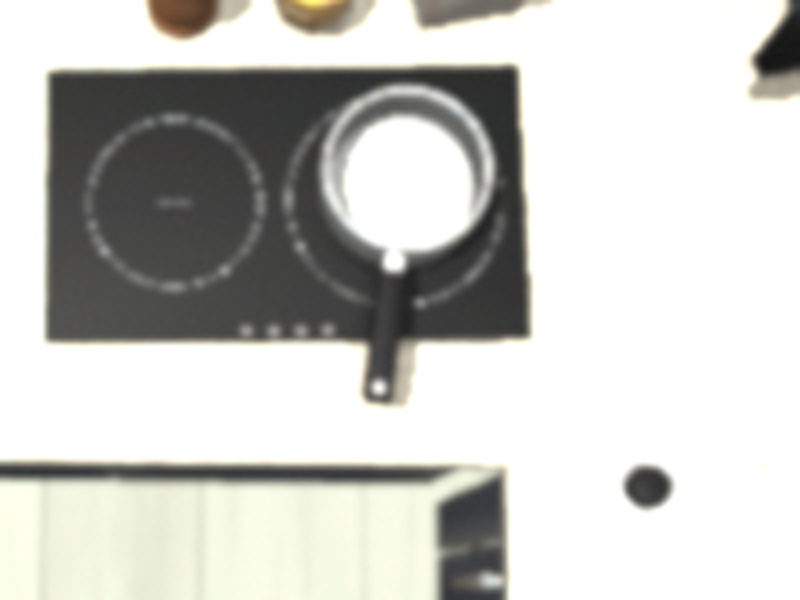

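Run:
```python
from h import *
np.set_printoptions(precision=4,suppress=True)
c=imaging.calibration('top')
f=lambda x,y,z:back(c,260+x/4-.375,145+y/4-.375,z)
for n,a in dict(ring=(175,203,.03),ringL=(87,203,.03),ringR=(264,203,.03),ringT=(175,117,.03),ringB=(175,288,.03),pan=(408,170,.105),rimL=(321,170,.105),rimR=(495,170,.105),riv1=(394,262,.098),riv2=(378,386,.098),knob=(648,487,.037),c1=(50,70,.03),c2=(517,67,.03),c3=(529,336,.03),c4=(48,340,.03)).items(): print(n,f(*a))
im=cv2.imread('pics/top0.png'); 
# lid disc: centre estimate by ellipse in full image
print('lid',back(c,420,267,.016))
```

```text
ring [0.5709 0.0364 0.03  ]
ringL [0.5703 0.1022 0.03  ]
ringR [ 0.5716 -0.0301  0.03  ]
ringT [0.6371 0.0374 0.03  ]
ringB [0.5067 0.0354 0.03  ]
pan [ 0.5814 -0.131   0.105 ]
rimL [ 0.5807 -0.0692  0.105 ]
rimR [ 0.582  -0.1927  0.105 ]
riv1 [ 0.5162 -0.1212  0.098 ]
riv2 [ 0.4283 -0.1094  0.098 ]
knob [ 0.3639 -0.3086  0.037 ]
c1 [0.6728 0.1327 0.03  ]
c2 [ 0.6787 -0.2211  0.03  ]
c3 [ 0.4736 -0.226   0.03  ]
c4 [0.467  0.1284 0.03  ]
lid [ 0.3632 -0.3082  0.016 ]
```

Emit:
carry_out([
  [[-1,0.024,0.028,0,-0.012],[-1,0.049,0.055,0,-0.024],[-1,0.073,0.083,0.005,-0.036],[-1,0.097,0.111,0.01,-0.05],[-1,0.122,0.138,0.01,-0.06],[-1,0.146,0.166,0.015,-0.073],[-1,0.17,0.194,0.015,-0.085],[-1,0.194,0.221,0.02,-0.097],[-1,0.219,0.249,0.02,-0.11],[-1,0.243,0.276,0.025,-0.12],[-1,0.267,0.304,0.025,-0.135],[-1,0.292,0.332,0.03,-0.145],[-1,0.316,0.359,0.03,-0.158],[-1,0.34,0.387,0.035,-0.17],[-1,0.365,0.415,0.04,-0.18],[-1,0.4,0.455,0.045,-0.2],[-1,0.435,0.495,0.05,-0.22],[-1,0.465,0.53,0.05,-0.235],[-1,0.486,0.553,0.05,-0.243],[-1,0.486,0.553,0.05,-0.243]],
])

```text
t: 2.1
position: [0.4781, -0.1189, 0.1798]
ee_rot: [[0.989, -0.147, -0.001], [-0.147, -0.989, -0.001], [-0.001, 0.001, -1.0]]
ft_force: [0.6, 0.4, 0.3]
opening: 1.005
finger_force: 0.0
```

Run:
```python
from h import *
np.set_printoptions(precision=4,suppress=True)
im,c=save('wrist','w1.png')
s=status.sense(); print(s['t'],s['position'],s['ee_rot'])
np.save('w1.npy',c,allow_pickle=True)
for X in([.4774,-.1162,.098],[.5814,-.131,.105],[.4283,-.1094,.098],[.571,.036,.03]): print(proj(c,X))
```

```text
2.15 [ 0.4773 -0.1174  0.1797] [[ 0.9894 -0.1454 -0.0017]
 [-0.1454 -0.9894  0.    ]
 [-0.0017  0.0002 -1.    ]]
[318.5824 213.0632]
[316.897   70.5193]
[319.3927 268.7936]
[146.107  120.2838]
```

View pics/w1.png

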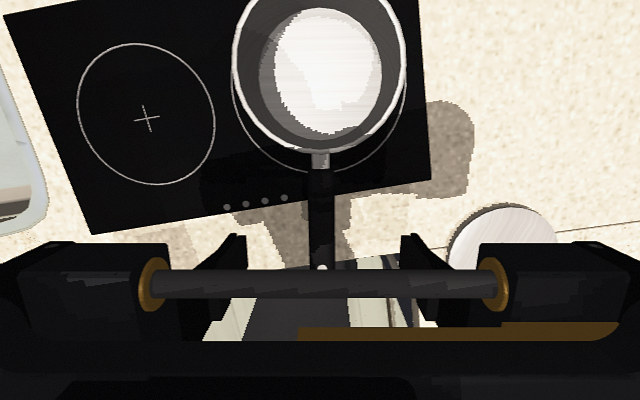

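Run:
```python
from h import *
np.set_printoptions(precision=4,suppress=True)
c=np.load('w1.npy',allow_pickle=True).item()
im=cv2.imread('pics/w1.png')
print('cross',back(c,147,118.3,.03))
m=np.abs(im[:200,:,:].astype(int)).sum(2)
t=np.linspace(0,2*np.pi,60)
def score(p): # outer rim ring brightness vs just outside
    s=0
    for r,w in((.0585,1),(.0625,-1)):
        for a in t:
            u,v=proj(c,[p[0]+r*np.cos(a),p[1]+r*np.sin(a),.105])
            if 0<=v<199: s+=w*im[int(round(v)),int(round(u))].sum()
    return s
best=max(((score((x,y)),x,y) for x in np.arange(.570,.594,.001) for y in np.arange(-.143,-.119,.001)))
print(best)
print('handle',back(c,321,215,.098),'riv2',back(c,321.5,268,.098))
g=im[225,300:345].sum(1);print(g)
```

```text
cross [0.5726 0.0346 0.03  ]Traceback (most recent call last):
  File "<stdin>", line 15, in <module>
  File "<stdin>", line 15, in <genexpr>
  File "<stdin>", line 13, in score
OverflowError: Python integer -1 out of bounds for uint64
```

Run:
```python
from h import *
np.set_printoptions(precision=4,suppress=True)
c=np.load('w1.npy',allow_pickle=True).item()
im=cv2.imread('pics/w1.png').astype(int).sum(2)
t=np.linspace(0,2*np.pi,90)
def score(p):
    s=0
    for r,w in((.059,1),(.055,-.5),(.062,-.5)):
        for a in t:
            u,v=proj(c,[p[0]+r*np.cos(a),p[1]+r*np.sin(a),.105])
            if 0<=v<199: s+=w*im[int(round(v)),int(round(u))]
    return s
print(sorted(((score((x,y)),round(x,4),round(y,4)) for x in np.arange(.570,.594,.001) for y in np.arange(-.143,-.119,.001)))[-3:])
print('handle',back(c,321,215,.098),'riv2',back(c,321.5,268,.098))
print(im[225,300:345])
```

```text
[(np.float64(19722.0), np.float64(0.584), np.float64(-0.132)), (np.float64(19775.0), np.float64(0.585), np.float64(-0.133)), (np.float64(19821.5), np.float64(0.584), np.float64(-0.133))]
handle [ 0.4755 -0.1179  0.098 ] riv2 [ 0.4288 -0.1113  0.098 ]
[340 345 361 372 367 359 363 344 209   0  29  32  45  38  42  49  40  33
  36  38  41  40  33  41  35  48  46  44  43  43  45  38  37  20 151 323
 382 384 381 367 351 337 325 324 339]
```

Emit:
carry_out([
  [[-1,0,0,0.02,0],[-1,0,0,0.045,0],[-1,0,0,0.07,0],[-1,0,0,0.09,0],[-1,0,0,0.1,0],[-1,0,0,0.1,0],[-0.6,0,0,0.1,0],[-0.2,0,0,0.1,0],[0.1,0,0,0.1,0],[0.3,0,0,0.1,0],[0.4,0,0,0.1,0],[0.5,0,0,0.1,0],[1,0,0,0.1,0],[1,0,0,0.1,0],[1,0,0,0.1,0],[1,0,0,0.1,0]],
])

```text
t: 3.75
position: [0.4773, -0.1158, 0.0805]
ee_rot: [[0.99, -0.142, -0.0], [-0.142, -0.99, -0.0], [-0.0, 0.0, -1.0]]
ft_force: [-0.4, -1.1, 0.0]
opening: 0.249
finger_force: 30.0
```

Emit:
carry_out([
  [[1,-0.0005,-0.002,0,0],[1,-0.001,-0.005,0,0],[1,-0.002,-0.01,0,0],[1,-0.003,-0.015,0,0],[1,-0.004,-0.02,0,0],[1,-0.005,-0.025,0,0],[1,-0.0065,-0.03,0,0],[1,-0.0075,-0.035,0,0],[1,-0.0085,-0.04,0,0],[1,-0.0095,-0.045,0,0],[1,-0.0105,-0.05,0,0],[1,-0.0115,-0.055,0,0],[1,-0.0125,-0.06,0,0],[1,-0.0137,-0.065,0,0],[1,-0.0148,-0.07,0,0],[1,-0.016,-0.075,0,0],[1,-0.0166,-0.079,0,0],[1,-0.017,-0.081,0,0],[1,-0.0173,-0.082,0,0]],
])

```text
t: 5.65
position: [0.4719, -0.0318, 0.0805]
ee_rot: [[0.99, -0.141, -0.0], [-0.141, -0.99, 0.0], [-0.0, -0.0, -1.0]]
ft_force: [0.2, -1.8, -1.5]
opening: 0.249
finger_force: 30.1
```

Emit:
carry_out([
  [[1,-0.0005,-0.002,0,0],[1,-0.001,-0.005,0,0],[1,-0.002,-0.01,0,0],[1,-0.003,-0.015,0,0],[1,-0.004,-0.02,0,0],[1,-0.005,-0.025,0,0],[1,-0.0065,-0.03,0,0],[1,-0.0075,-0.035,0,0],[1,-0.0085,-0.04,0,0],[1,-0.0095,-0.045,0,0],[1,-0.0105,-0.05,0,0],[1,-0.0115,-0.055,0,0],[1,-0.0125,-0.06,0,0],[1,-0.0137,-0.065,0,0],[1,-0.0148,-0.07,0,0],[1,-0.016,-0.075,0,0],[1,-0.0166,-0.079,0,0],[1,-0.017,-0.081,0,0],[1,-0.0173,-0.082,0,0],[1,-0.0173,-0.082,0,0]],
])

```text
t: 7.65
position: [0.4664, 0.0517, 0.0805]
ee_rot: [[0.99, -0.141, 0.0], [-0.141, -0.99, 0.0], [0.0, -0.0, -1.0]]
ft_force: [-0.5, -1.3, -2.1]
opening: 0.246
finger_force: 30.0
```

Run:
```python
from h import *
s=status.sense(); print(s['position'],s['ft_force'],s['opening'])
im,c=save('wrist','w2.png'); np.save('w2.npy',c,allow_pickle=True)
a=im; b,_=save('top','top2.png')
b=cv2.resize(b[145:265,260:420,::-1],None,fx=4,fy=4)
cv2.imwrite('pics/both2.png',cv2.resize(np.vstack([a[:200,:,::-1],b]),None,fx=.85,fy=.85))
```

```text
[0.46636829 0.05170548 0.08052742] [-0.5006086  -1.30800777 -2.12603818] 0.24629839847468613
```

View pics/both2.png

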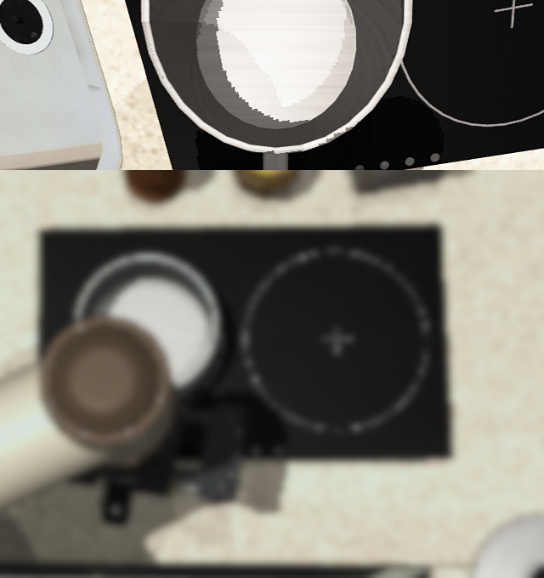

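Run:
```python
from h import *
def fit(fn,c,ok,x0,y0,rs=(.059,.054,.063)):
    im=cv2.imread(fn).astype(np.float32).sum(2)
    t=np.linspace(0,2*np.pi,120)
    def score(x,y):
        s=0
        for r,w in zip(rs,(1,-.5,-.5)):
            P=np.array([proj(c,[x+r*np.cos(a),y+r*np.sin(a),.105]) for a in t],np.float32)
            k=[ok(u,v,a) for (u,v),a in zip(P,t)]
            q=cv2.remap(im,P[:,0],P[:,1],cv2.INTER_LINEAR)[:,0]; s+=w*q[k].sum()
        return s
    return max((score(x,y),round(x,4),round(y,4)) for x in np.arange(x0-.012,x0+.0121,.0015) for y in np.arange(y0-.012,y0+.0121,.0015))
ct=imaging.calibration('top'); cw=np.load('w2.npy',allow_pickle=True).item(); c1=np.load('w1.npy',allow_pickle=True).item()
al=lambda u,v,a: np.cos(a)>-.2
print('top before',fit('pics/top0.png',ct,al,.5814,-.131)); print('top now',fit('pics/top2.png',ct,al,.571,.036))
iw=lambda u,v,a: 0<v<180 and 0<u<639
print('w before',fit('pics/w1.png',c1,iw,.584,-.1325)); print('w now',fit('pics/w2.png',cw,iw,.5726,.0346))
print('large cross', back(cw,513/.85,11/.85,.03), 'hob dir d', 'top2 cross',back(ct,260+337/.85/4-.375,145+(340/.85-200)/4-.375,.03))
```

```text
top before (np.float32(7201.808), np.float64(0.5814), np.float64(-0.1295))
top now (np.float32(6992.8677), np.float64(0.571), np.float64(0.036))
w before (np.float32(29953.408), np.float64(0.584), np.float64(-0.1325))
w now (np.float32(33916.812), np.float64(0.5756), np.float64(0.0346))
large cross [ 0.57405363 -0.13024797  0.03      ] hob dir d top2 cross [ 0.57492358 -0.12908363  0.03      ]
```

Emit:
carry_out([
  [[0.4,0,0,0,0],[0.2,0,0,0,0],[0,0,0,0,0],[-0.5,0,0,0,0],[-1,0,0,0,0],[-1,0,0,0,0],[-1,0,0,0,0],[-1,0,0,0,0],[-1,0,0,-0.02,0],[-1,0,0,-0.05,0],[-1,0,0,-0.09,0],[-1,0,0,-0.12,0],[-1,0,0,-0.15,0],[-1,0,0,-0.16,0],[-1,-0.03,0,-0.16,0],[-1,-0.06,0,-0.16,0],[-1,-0.08,0,-0.16,0],[-1,-0.08,0,-0.16,0],[-1,-0.08,0,-0.16,0]],
])

```text
t: 9.65
position: [0.3872, 0.0629, 0.2403]
ee_rot: [[0.99, -0.141, 0.0], [-0.141, -0.99, -0.0], [0.0, 0.0, -1.0]]
ft_force: [0.6, 0.5, 0.1]
opening: 1.003
finger_force: 0.0
```

Run:
```python
from h import *
im,c=save('wrist','w3.png'); np.save('w3.npy',c,allow_pickle=True)
s=status.sense(); print(s['position'],s['ee_rot'])
for X in([.571,.036,.03],[.572,.035,.105]): print(proj(c,X))
```

```text
[0.38759893 0.06295691 0.24029953] [[ 9.89993525e-01 -1.41112778e-01 -6.63357553e-05]
 [-1.41112788e-01 -9.89993509e-01 -1.84774816e-04]
 [-3.95978797e-05  1.92286694e-04 -9.99999981e-01]]
[322.94416811   2.29981008]
[323.92734992 -31.41736775]
```

View pics/w3.png

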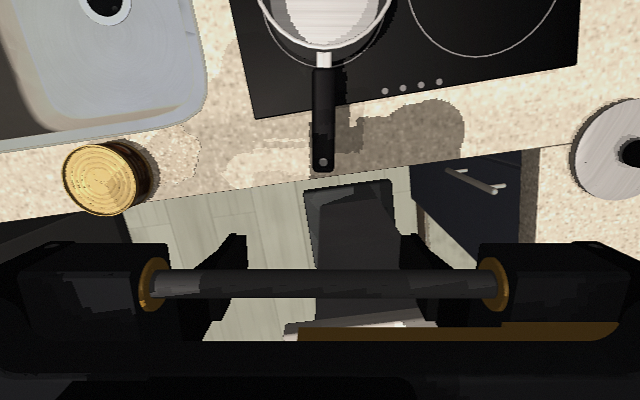

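Run:
```python
from h import *
s=status.sense(); print(s['q'])
im=cv2.imread('pics/w3.png'); c=np.load('w3.npy',allow_pickle=True).item()
print('knob',back(c,630,152,.048))
```

```text
[ 5.80231059e-01 -3.48034197e-02 -4.92576745e-01  1.31720393e-04
 -1.11317978e+00  8.48921706e-01]
knob [ 0.3727742  -0.28078565  0.048     ]
```

Run:
```python
from h import *
a=imaging.calibration('top'); b=imaging.calibration('scene')
P=lambda c:np.array([[c['fx'],0,c['cx']],[0,c['fy'],c['cy']],[0,0,1]])@np.c_[np.array(c['R']),np.array(c['t'])]
for p,q in(((497,243),(518,284)),((480,242),(482,372)),((484,240),(518,284)),((421,266),(396,311))):
    X=cv2.triangulatePoints(P(a),P(b),np.array(p,float),np.array(q,float))[:,0]; X=X[:3]/X[3]; print(X,proj(a,X)-p,proj(b,X)-q)
c=np.load('w3.npy',allow_pickle=True).item(); s=status.sense()
print('cam in tool',np.array(s['ee_rot']).T@(-np.array(c['R']).T@c['t']-s['position']))
t=cv2.imread('pics/top0.png')[215:350,380:580]; u=cv2.imread('pics/scene0.png')[260:400,440:640]
cv2.imwrite('pics/toast.png',np.hstack([cv2.resize(t,(400,270)),cv2.resize(u,(400,270))]))
```

```text
[ 0.42709138 -0.49895274  0.15975406] [ 5.10983915 -2.36480167] [-10.00777864   2.13210398]
[ 0.44284991 -0.51131579 -0.08992503] [-3.65474341  2.17956009] [ 8.05335633 -1.88588969]
[ 0.44261941 -0.48503964  0.13719397] [ 9.50993841 -4.23285483] [-17.92608735   3.35844411]
[ 0.36642764 -0.30942619  0.03351976] [ 0.64091824 -0.44991814] [-1.38332171  0.23867049]
cam in tool [ 0.07592945  0.00116108 -0.15396529]
```

View pics/toast.png

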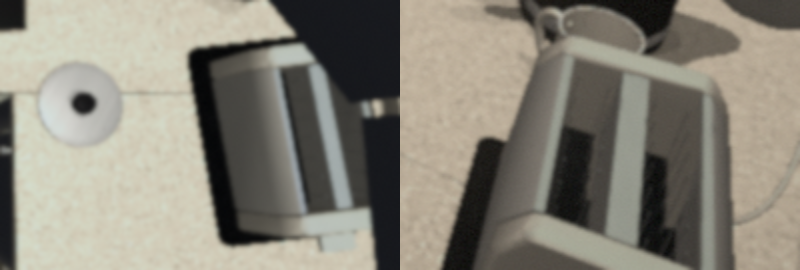

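Emit:
carry_out([
  [[-1,0.001,0.01,0,0],[-1,0.003,0.035,0,0],[-1,0.006,0.07,0,0],[-1,0.009,0.105,0.01,0],[-1,0.012,0.14,0.02,0],[-1,0.015,0.175,0.03,0],[-1,0.018,0.21,0.04,0],[-1,0.021,0.245,0.05,0],[-1,0.024,0.28,0.06,0],[-1,0.027,0.315,0.07,0],[-1,0.029,0.345,0.085,0],[-1,0.0305,0.363,0.095,0],[-1,0.031,0.3713,0.1,0],[-1,0.031,0.3713,0.1,0],[-1,0.031,0.3713,0.1,0]],
])

```text
t: 11.2
position: [0.3654, -0.3091, 0.1406]
ee_rot: [[0.99, -0.141, -0.0], [-0.141, -0.99, 0.0], [-0.0, 0.0, -1.0]]
ft_force: [0.1, 0.6, 0.3]
opening: 1.001
finger_force: 0.0
```

Run:
```python
from h import *
im,c=save('wrist','w4.png'); np.save('w4.npy',c,allow_pickle=True)
s=status.sense(); print(s['position'],s['ee_rot'],s['q'])
b,ct=save('top','top4.png')
b=cv2.resize(b[150:250,260:400,::-1],None,fx=3,fy=3,interpolation=cv2.INTER_CUBIC)
o=np.zeros((600,640,3),np.uint8); o[:300]=im[60:360,:,::-1]; o[300:,:420]=b
cv2.imwrite('pics/both4.png',o)
for X in([.366,-.309,.048],[.366,-.309,.016]): print(proj(c,X))
```

```text
[ 0.36564783 -0.30884024  0.14095694] [[ 9.90047399e-01 -1.40733153e-01  5.72127740e-04]
 [-1.40733026e-01 -9.90047549e-01 -2.56686505e-04]
 [ 6.02557968e-04  1.73614538e-04 -9.99999803e-01]] [-3.60937579e-01  2.28679715e-01 -4.70235534e-01  4.97941719e-05
 -8.71255165e-01  1.79050001e+00]
[321.7191659 207.1400433]
[321.8802777  197.05125438]
```

View pics/both4.png

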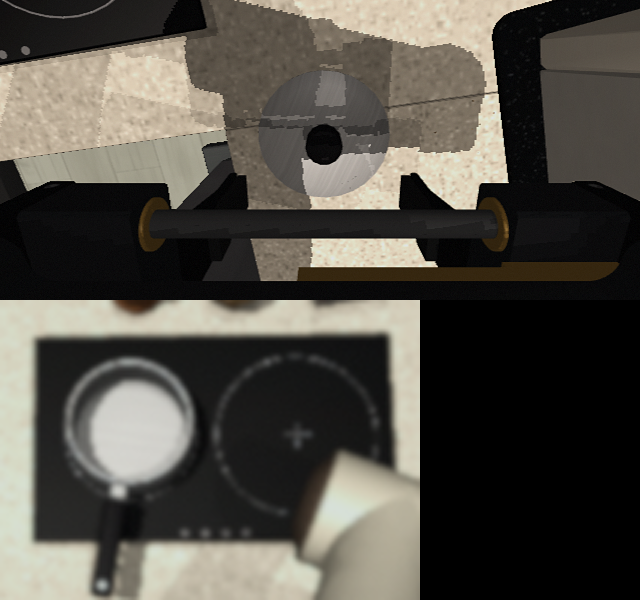

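Run:
```python
from h import *
c=np.load('w4.npy',allow_pickle=True).item()
print('disc',back(c,324.5,193,.016),'knob top',back(c,324,203,.048),'knob mid',back(c,324,205,.035))
ct=imaging.calibration('top')
im=cv2.imread('pics/top4.png').astype(np.float32).sum(2)
t=np.linspace(0,2*np.pi,180)
def fit(z,rs,x0,y0):
    best=None
    for x in np.arange(x0-.012,x0+.0121,.001):
        for y in np.arange(y0-.012,y0+.0121,.001):
            s=0
            for r,w in zip(rs,(1,-.5,-.5)):
                P=np.array([proj(ct,[x+r*np.cos(a),y+r*np.sin(a),z]) for a in t],np.float32)
                s+=w*cv2.remap(im,P[:,0],P[:,1],cv2.INTER_LINEAR).sum()
            if best is None or s>best[0]: best=(s,x,y)
    return best
print('rim',fit(.105,(.058,.053,.064),.572,.036))
im=cv2.imread('pics/top0.png').astype(np.float32).sum(2)
print('ring',fit(.03,(.064,.059,.069),.572,.036))
```

```text
disc [ 0.36951554 -0.3119664   0.016     ] knob top [ 0.36928928 -0.31138788  0.048     ] knob mid [ 0.36370835 -0.31062453  0.035     ]
rim (np.float32(22368.768), np.float64(0.572), np.float64(0.037000000000000005))
ring (np.float32(8899.385), np.float64(0.572), np.float64(0.037000000000000005))
```

Emit:
carry_out([
  [[-1,0.001,0.0015,0.02,0],[-1,0.001,0.0015,0.045,0],[-1,0.001,0.0015,0.07,0],[-1,0.001,0.0015,0.09,0],[-1,0.001,0.0015,0.102,0],[-1,0.001,0.0015,0.108,0],[-1,0.001,0.0015,0.109,0],[-0.6,0.001,0.0015,0.109,0],[-0.3,0.001,0.0015,0.109,0],[0,0.001,0.0015,0.109,0],[0.2,0.001,0.0015,0.109,0],[0.3,0.001,0.0015,0.109,0],[0.6,0.001,0.0015,0.109,0],[1,0.001,0.0015,0.109,0],[1,0.001,0.0015,0.109,0],[1,0.001,0.0015,0.109,0]],
])

```text
t: 12.9
position: [0.3661, -0.3107, 0.0315]
ee_rot: [[0.99, -0.141, -0.0], [-0.141, -0.99, 0.0], [-0.0, -0.0, -1.0]]
ft_force: [0.3, -0.1, -0.2]
opening: 0.36
finger_force: 30.0
```

Run:
```python
from h import *
s=status.sense(); print(s['position'],s['ft_force'],s['opening'],s['finger_force'])
im,c=save('wrist','w5.png'); np.save('w5.npy',c,allow_pickle=True)
```

```text
[ 0.36612268 -0.31067765  0.03152492] [ 0.25603181 -0.06688428 -0.24181974] 0.35977473319524256 29.999808906577528
```

View pics/w5.png

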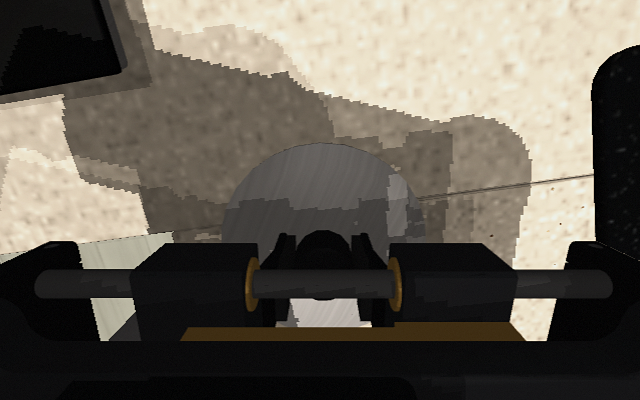

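Run:
```python
from h import *
c=np.load('w5.npy',allow_pickle=True).item(); R=np.array([[.99,-.141],[-.141,-.99]]); p=np.array([.3661,-.3107])
for n,u,v,z in(('far',322,143,.016),('left',222,222,.016),('right',423,222,.016),):
    print(n,R.T@(back(c,u,v,z)[:2]-p))
c1=np.load('w2.npy',allow_pickle=True).item()
# pan far rim etc. in tool frame at w2 (rim z .105), TCP (.4664,.0517)
for u,v in((144,20),(413,20),(276,151)):
    print(R.T@(back(c1,u/.85,v/.85,.105)[:2]-np.array([.4664,.0517])))
```

```text
far [0.06056639 0.0004409 ]
left [ 0.01531953 -0.05771948]
right [0.01525742 0.05901257]
[ 0.10831057 -0.05637173]
[0.10825588 0.0618188 ]
[0.04969276 0.00170292]
```

Emit:
carry_out([
  [[1,0,0,-0.01,0],[1,0,0,-0.03,0],[1,0,0,-0.065,0],[1,0,0,-0.1,0],[1,0,0,-0.135,0],[1,0.005,-0.012,-0.15,0],[1,0.018,-0.042,-0.155,0],[1,0.031,-0.074,-0.155,0],[1,0.045,-0.107,-0.155,0],[1,0.059,-0.14,-0.155,0],[1,0.073,-0.174,-0.155,0],[1,0.087,-0.207,-0.155,0],[1,0.101,-0.24,-0.155,0],[1,0.115,-0.274,-0.155,0],[1,0.128,-0.305,-0.155,0],[1,0.14,-0.333,-0.15,0],[1,0.149,-0.355,-0.145,0],[1,0.154,-0.367,-0.14,0],[1,0.156,-0.3717,-0.135,0],[1,0.156,-0.3717,-0.135,0]],
])

```text
t: 14.95
position: [0.5722, 0.0349, 0.1653]
ee_rot: [[0.99, -0.142, -0.003], [-0.142, -0.99, -0.001], [-0.003, 0.001, -1.0]]
ft_force: [-0.6, 0.4, -2.0]
opening: 0.358
finger_force: 30.0
```

Run:
```python
from h import *
im,c=save('wrist','w6.png'); np.save('w6.npy',c,allow_pickle=True)
s=status.sense(); print(s['t'],s['position'],s['ft_force'],s['opening'],s['ee_rot'])
b,ct=save('scene','scene6.png')
b=cv2.resize(b[180:280,270:430,::-1],None,fx=4,fy=3,interpolation=cv2.INTER_CUBIC)
cv2.imwrite('pics/both6.png',np.vstack([im[:290,:,::-1],b]))
```

```text
15.0 [0.5722676  0.0344204  0.16585772] [ 0.15010326  0.50717795 -1.87065987] 0.35698555751062677 [[ 9.89864914e-01 -1.41994983e-01 -2.20855739e-03]
 [-1.41996808e-01 -9.89866874e-01 -6.92147344e-04]
 [-2.08789635e-03  9.98740471e-04 -9.99997322e-01]]
```

View pics/both6.png

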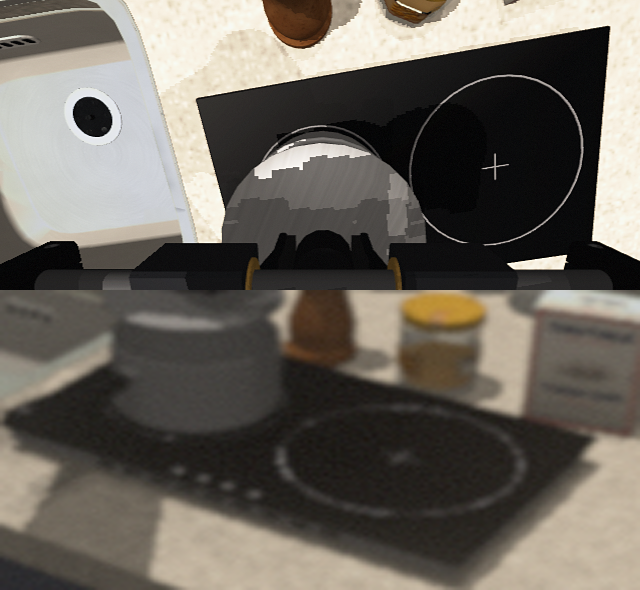

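Run:
```python
from h import *
c=np.load('w6.npy',allow_pickle=True).item(); R=np.array([[.99,-.142],[-.142,-.99]]); p=np.array([.5724,.0348])
L=back(c,495,166,.03)[:2]; print('large',L,'small=',L+164*.001*np.array([-.017,1]))
for n,u,v,z in(('ringfar',320,126,.03),('rim?',322,131.5,.105),('lidfar',324,142,.150)): print(n,R.T@(back(c,u,v,z)[:2]-p))
im=cv2.imread('pics/w6.png')
print(im[118:150,322].tolist())
```

```text
large [ 0.57645191 -0.13027985] small= [0.57366391 0.03372015]
ringfar [ 0.06404368 -0.00181304]
rim? [0.06370055 0.00020603]
lidfar [0.06089632 0.00140303]
[[31, 33, 34], [30, 31, 32], [28, 29, 31], [27, 29, 30], [29, 30, 32], [26, 28, 31], [22, 22, 24], [133, 136, 144], [133, 137, 144], [14, 14, 16], [1, 3, 3], [2, 1, 6], [7, 6, 8], [58, 60, 64], [62, 62, 65], [57, 61, 62], [58, 60, 63], [58, 60, 62], [56, 57, 58], [98, 100, 103], [119, 123, 126], [107, 111, 116], [91, 93, 99], [82, 84, 88], [52, 55, 58], [173, 179, 186], [211, 216, 223], [209, 216, 224], [209, 215, 222], [208, 217, 222], [210, 218, 225], [212, 220, 225]]
```

Run:
```python
from h import *
c=np.load('w6.npy',allow_pickle=True).item(); R=np.array([[.99,-.142],[-.142,-.99]]); p=np.array([.5724,.0348])
f=lambda u,v,z:R.T@(back(c,u,v,z)[:2]-p)
print('rim',f(322,136.5,.105),'base',f(322,130.5,.03),'inner',f(322,141.5,.105),'ring',f(322,125.5,.03),'lid',f(322,142.5,.15))
g=cv2.imread('pics/w6.png').astype(int).sum(2)
for v in (131,134,139): print(v,[ (u,g[v,u]) for u in list(range(255,300,3))+list(range(345,395,3))])
```

```text
rim [0.06038455 0.00020343] base [6.00545375e-02 1.89057396e-08] inner [0.05703908 0.0002008 ] ring [6.44853471e-02 3.49348988e-06] lid [0.06063042 0.00032551]
131 [(255, np.int64(115)), (258, np.int64(119)), (261, np.int64(115)), (264, np.int64(109)), (267, np.int64(107)), (270, np.int64(107)), (273, np.int64(106)), (276, np.int64(114)), (279, np.int64(108)), (282, np.int64(108)), (285, np.int64(108)), (288, np.int64(104)), (291, np.int64(84)), (294, np.int64(472)), (297, np.int64(324)), (345, np.int64(72)), (348, np.int64(221)), (351, np.int64(96)), (354, np.int64(11)), (357, np.int64(19)), (360, np.int64(18)), (363, np.int64(8)), (366, np.int64(22)), (369, np.int64(18)), (372, np.int64(23)), (375, np.int64(17)), (378, np.int64(16)), (381, np.int64(21)), (384, np.int64(6)), (387, np.int64(19)), (390, np.int64(10)), (393, np.int64(17))]
134 [(255, np.int64(115)), (258, np.int64(108)), (261, np.int64(110)), (264, np.int64(108)), (267, np.int64(108)), (270, np.int64(111)), (273, np.int64(107)), (276, np.int64(83)), (279, np.int64(25)), (282, np.int64(20)), (285, np.int64(11)), (288, n
[... 427 characters left out ...]
(19))]
139 [(255, np.int64(113)), (258, np.int64(111)), (261, np.int64(110)), (264, np.int64(105)), (267, np.int64(109)), (270, np.int64(104)), (273, np.int64(104)), (276, np.int64(113)), (279, np.int64(75)), (282, np.int64(160)), (285, np.int64(13)), (288, np.int64(15)), (291, np.int64(184)), (294, np.int64(183)), (297, np.int64(176)), (345, np.int64(176)), (348, np.int64(180)), (351, np.int64(180)), (354, np.int64(110)), (357, np.int64(12)), (360, np.int64(41)), (363, np.int64(217)), (366, np.int64(10)), (369, np.int64(14)), (372, np.int64(27)), (375, np.int64(11)), (378, np.int64(22)), (381, np.int64(18)), (384, np.int64(18)), (387, np.int64(12)), (390, np.int64(20)), (393, np.int64(30))]
```

Emit:
carry_out([
  [[1,0.0015,0,0.003,0],[1,0.0015,0,0.008,0],[1,0.0015,0,0.014,0],[1,0.0015,0,0.02,0],[1,0.0015,0,0.025,0],[1,0.0015,0,0.028,0],[1,0.0015,0,0.03,0],[1,0.0015,0,0.032,0],[1,0.0015,0,0.034,0],[1,0.0015,0,0.035,0],[1,0.0015,0,0.036,0],[1,0.0015,0,0.036,0],[1,0.0015,0,0.036,0]],
])

```text
t: 16.35
position: [0.5747, 0.035, 0.1306]
ee_rot: [[0.99, -0.141, 0.0], [-0.141, -0.99, 0.0], [0.0, -0.0, -1.0]]
ft_force: [0.3, 0.3, -2.6]
opening: 0.361
finger_force: 30.0
```

Emit:
carry_out([
  [[1,0,0,0.001,0],[1,0,0,0.002,0],[1,0,0,0.003,0],[1,0,0,0.0035,0],[1,0,0,0.004,0],[1,0,0,0.004,0],[1,0,0,0.004,0]],
])

```text
t: 17.05
position: [0.5746, 0.035, 0.1266]
ee_rot: [[0.99, -0.141, 0.0], [-0.141, -0.99, -0.0], [0.0, 0.0, -1.0]]
ft_force: [-0.4, -0.3, -1.2]
opening: 0.357
finger_force: 30.0
```

Emit:
carry_out([
  [[1,0,0,0.0005,0],[1,0,0,0.0005,0],[0.27,0,0,0.0005,0],[0.2,0,0,0.0005,0],[0,0,0,0.0005,0],[-0.5,0,0,0.0005,0],[-1,0,0,0.0005,0],[-1,0,0,0.0005,0],[-1,0,0,0.0005,0],[-1,0,0,0.0005,0],[-1,0,0,-0.02,0],[-1,0,0,-0.05,0],[-1,0,0,-0.09,0],[-1,-0.04,0,-0.12,0],[-1,-0.085,0,-0.14,0],[-1,-0.13,0,-0.14,0],[-1,-0.16,0,-0.14,0],[-1,-0.18,0,-0.14,0],[-1,-0.18,0,-0.14,0],[-1,-0.18,0,-0.14,0]],
])

```text
t: 19.05
position: [0.3967, 0.0606, 0.2671]
ee_rot: [[0.99, -0.14, 0.002], [-0.14, -0.99, 0.001], [0.002, -0.001, -1.0]]
ft_force: [-0.6, -0.7, -0.5]
opening: 0.997
finger_force: 0.0
```

Run:
```python
from h import *
im,c=save('wrist','w7.png')
s=status.sense(); print(s['t'],s['position'],s['ft_force'],s['opening'])
b,ct=save('scene','scene7.png')
b=cv2.resize(b[180:280,270:430,::-1],None,fx=4,fy=4,interpolation=cv2.INTER_CUBIC)
cv2.imwrite('pics/both7.png',np.vstack([im[:200,:,::-1],b]))
```

```text
19.1 [0.39707085 0.0605755  0.26684948] [ 0.17955322 -0.40760742  0.82822188] 1.0007726905007264
```

View pics/both7.png

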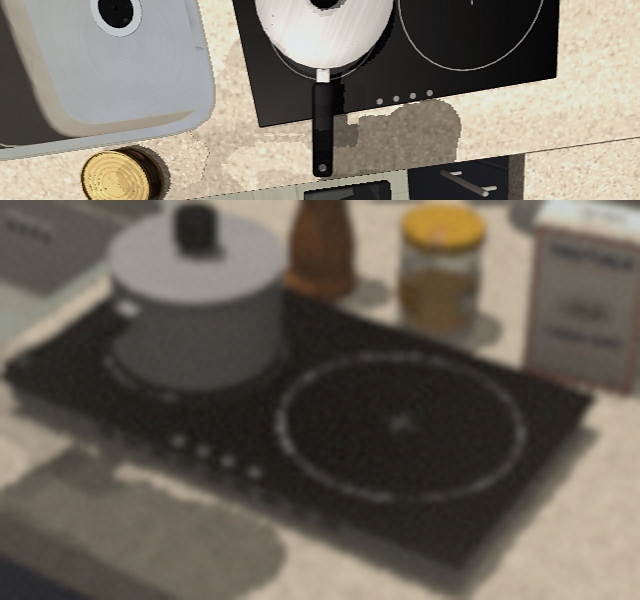

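The lid sits flat on the pan: its disc is at (198,258) in the scene crop. The pan is centred within the small ring, and the gripper is clear of everything.

```bash
python3 -c "
from plant import manip
print(manip.job_done())"
```

```text
the job is handed in; nothing more can be done
None
```

I slid the saucepan onto the smaller ring, about 1 mm off centre by the cameras, and set the lid flat in its mouth with the gripper clear; I handed the job in at about 19 s, and no verdict was returned.

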